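Put the loose doming punches back in the stand

ROBOT

A 6-joint arm with a two-finger parallel gripper is mounted at the origin on the work surface. World frame = base frame: x ahead of the robot, y to its left, z up, the work surface at z = 0. Lengths are in m, angles in rad, forces in N, time in s.
With the tool pointing down it reaches from about 0.375 to 0.9 m from the base axis. Payload 3.1 kg.
Tool frame: the origin (TCP) lies at the very end of the fingers, on their centre line; the grasp point (between the pads) lies 19 mm behind it; z points along the fingers, y is the line along which they close (so a half turn about z gives the same grasp; the last joint's range is limited). The gripper opens to 87 mm and grips with 3 to 60 N. Pads are 19 mm wide; open, the fingers measure 117 mm over their backs; the gripper's body (75 mm by 190 mm) begins 51 mm behind the grasp point.
Start: joints at [1.083, 0.527, 1.433, -0, 1.181, -0.178], TCP at [0.191, 0.595, 0.223] pointing down, gripper open.
Joint ranges: [-3.08, 3.08], [-0.75, 2.2], [0.22, 2.44], [-1.43, 4.57], [0, 2.65], [-2.85, 2.85]. Speed limits (rad/s): [2.79, 2.79, 3.14, 3.14, 3.14, 3.14].

INTERFACE

Orientations are given as a unit quaternion [x, y, z, w].
In Python, from rig import status, viewer, robot gives the robot as it stands.
- The arm moves only by the tool arm_command, never from a script. Its arguments are lists of equal length, an entry for each row: "delta_rot": the turn, a rotation vector about the tool's x, y, z in degrees, a list of three; "delta_pos": the shift along the tool's x, y, z in m, a list of three; "gripper": the closure, from -1 (fully open) to 1 (shut). In form: {"delta_rot": [[rx, ry, rz], ...], "delta_pos": [[dx, dy, dz], ...], "gripper": [gripper, ...]}. A call has 1 to 12 rows; each row is the pose to reach, as a shift and turn from the pose commanded when the call began, along the tool's axes at that moment; what a row does not reach only later rows make up. A row lasts 1/12 s, in which the tool goes at most 41.7 mm and 7.16 degrees, less where a joint would pass 70% of its speed; a pose out of reach is approached as far as the arm can. A call with a gripper value outside its range is refused whole. The fingers move at their own pace and stop on an object; "grip_force" is the grip in N (left out, the last holds). Time passes only in rows, so rows that repeat a pose let the fingers close. It gives the time, the measured TCP pose, the force, the opening and the grip force at its end, in the units of the state.
- status.get_obs(): the state, without advancing time (a new reading comes with each control period).
- viewer.camera(name): name is "side" or "top" or "wrist"; returns a dict with "pixels" (480x640x3 uint8, blue, green, red), "fx", "fy", "cx", "cy" (pixels), "pose" (4x4, takes a point from camera to world coordinates); the wrist camera has in their place "mount" (4x4, takes a point from camera to tool coordinates, whose origin is the TCP and whose axes are the flange's). Camera axes: x right, y down, z forward; pixel columns grow to the right and rows downward; lengths in m; the calibration is good to about 2 mm. A picture is of the moment at which its call begins: read the wrist's pose just before it. There is no depth.
- robot.hand_in(): hands the job in; it is judged then, once.
The state is a dict: "time": time; "q": joint angles; "joint_velocities": joint speeds; "joint_torque": joint torques, N m; "position": TCP position; "tool_rot": TCP orientation; "ft_force": force on the tool from outside, world axes, zero at the start; "moment": the same for the moment, N m; "grip_width": finger opening in m; "grip_force": force on a finger pad.
Only numpy, scipy, OpenCV 4.12 (cv2) and the standard library are available. Lean on these libraries where they do the work, as an engineer would, in place of code of your own. Each camera call takes 0.05 s, during which the arm holds its last target. There are 200 camera calls.

TASK

Two steel doming punches have been left standing on the jeweller's bench. Put each one away, foot down, in an empty socket of the wooden punch stand, pushed fully home, and leave the punches already in the stand and the other things on the bench where they are.

Things in the scene. Friction and masses are not known exactly. Their poses are not given: they have to be found in the camera images.
- loose_1: A loose steel doming punch standing upright on the bench at the start, to be put away. Total height 106 mm: a plain round shank 20 mm in diameter from the foot up to 82 mm (last 2 mm of the foot bevelled), then a thin neck and a ball head 17 to 19 mm across. About 0.24 kg. Origin: centre of the foot (underside); z points up along the shank to the ball.
- loose_2: A loose steel doming punch standing upright on the bench at the start, to be put away. Total height 106 mm: a plain round shank 20 mm in diameter from the foot up to 82 mm (last 2 mm of the foot bevelled), then a thin neck and a ball head 17 to 19 mm across. About 0.24 kg. Origin: centre of the foot (underside); z points up along the shank to the ball.
- kept_1: A doming punch of the same make and size (shank 20 mm, height 106 mm) that already stands fully home in one of the five sockets; stays there. Its ball top is then 116 mm above the bench. Origin: centre of the foot; z up.
- kept_2: A doming punch of the same make and size (shank 20 mm, height 106 mm) that already stands fully home in one of the five sockets; stays there. Its ball top is then 116 mm above the bench. Origin: centre of the foot; z up.
- kept_3: A doming punch of the same make and size (shank 20 mm, height 106 mm) that already stands fully home in one of the five sockets; stays there. Its ball top is then 116 mm above the bench. Origin: centre of the foot; z up.
- stand: Fixed punch stand: dark base board 66 x 304 x 6 mm with five light wooden socket blocks in one straight row along its y, 58 mm from hole to hole. Three sockets hold a kept punch, two are empty; which places are empty varies. Origin: centre of the board's underside, on the bench; y along the row, z up.
- socket_a_hole0 (a point): Mouth centre of one of the five identical sockets, 52 mm above the bench, z up: round hole 22 mm wide, 42 mm deep, in the top of a fixed wooden block 54 x 54 mm. A punch fully home has its foot 42 mm below this point and 64 mm standing out. Full or empty: see where the kept punches are.
- socket_b_hole0 (a point): Mouth centre of one of the five identical sockets, 52 mm above the bench, z up: round hole 22 mm wide, 42 mm deep, in the top of a fixed wooden block 54 x 54 mm. A punch fully home has its foot 42 mm below this point and 64 mm standing out. Full or empty: see where the kept punches are.
- socket_c_hole0 (a point): Mouth centre of one of the five identical sockets, 52 mm above the bench, z up: round hole 22 mm wide, 42 mm deep, in the top of a fixed wooden block 54 x 54 mm. A punch fully home has its foot 42 mm below this point and 64 mm standing out. Full or empty: see where the kept punches are.
- socket_d_hole0 (a point): Mouth centre of one of the five identical sockets, 52 mm above the bench, z up: round hole 22 mm wide, 42 mm deep, in the top of a fixed wooden block 54 x 54 mm. A punch fully home has its foot 42 mm below this point and 64 mm standing out. Full or empty: see where the kept punches are.
- socket_e_hole0 (a point): Mouth centre of one of the five identical sockets, 52 mm above the bench, z up: round hole 22 mm wide, 42 mm deep, in the top of a fixed wooden block 54 x 54 mm. A punch fully home has its foot 42 mm below this point and 64 mm standing out. Full or empty: see where the kept punches are.
- dapping_block: Bystander: brass cube, 50 mm, 0.8 kg, loose on the bench. Origin: centre of the underside.
- hammer: Bystander: hammer 240 mm long lying on the bench. Origin: middle of its length, underside; x from the handle to the head.
- jar: Bystander: small glass jar with a green cap, 60 mm in diameter, 75 mm tall, loose. Origin: centre of the underside.
Mind the look-alikes: they are no part of the job. What is shaped like the kept_1 but blue or green is not meant.

How it is judged:
At the end, for the whole second after the job is handed in: Each of the two loose punches stands in its own one of the two empty sockets, foot at least 39 mm below the mouth (3 mm from the bottom at most), centred within 3 mm, tilted less than 0.08 rad, at rest; the three kept punches are still home in their sockets in the same way ((((horizontal distance between loose_1 and socket_d_hole0 below 0.003 m and z of loose_1 in the frame of socket_d_hole0 below -0.039 m and angle between loose_1's own z axis and vertical below 0.08 rad) and (horizontal distance between loose_2 and socket_e_hole0 below 0.003 m and z of loose_2 in the frame of socket_e_hole0 below -0.039 m and angle between loose_2's own z axis and vertical below 0.08 rad)) or ((horizontal distance between loose_1 and socket_e_hole0 below 0.003 m and z of loose_1 in the frame of socket_e_hole0 below -0.039 m and angle between loose_1's own z axis and vertical below 0.08 rad) and (horizontal distance between loose_2 and socket_d_hole0 below 0.003 m and z of loose_2 in the frame of socket_d_hole0 below -0.039 m and angle between loose_2's own z axis and vertical below 0.08 rad))) and horizontal distance between kept_1 and socket_a_hole0 below 0.003 m and z of kept_1 in the frame of socket_a_hole0 below -0.039 m and angle between each of kept_1, kept_2, kept_3's own z axis and vertical below 0.08 rad and horizontal distance between kept_2 and socket_b_hole0 below 0.003 m and z of kept_2 in the frame of socket_b_hole0 below -0.039 m and horizontal distance between kept_3 and socket_c_hole0 below 0.003 m and z of kept_3 in the frame of socket_c_hole0 below -0.039 m and linear speed of each of loose_1, loose_2 below 0.02 m/s); the robot touches nothing.
It fails at once if a punch already in the stand is pulled out or shifted by more than 12 mm (distance of any of kept_1, kept_2, kept_3 from where it was at the start of the episode above 0.012 m).
It fails at once if the brass block, the hammer or the jar is moved by more than 20 mm (distance of any of dapping_block, hammer, jar from where it was at the start of the episode above 0.02 m).
It also fails if it takes over 69 s, if anything falls off the work surface, if the arm or the gripper's body presses on something with over 40 N, if the wrist force passes 120 N, or if a joint passes its speed limit or range.

## Working session

There is one attempt and no reset: what is moved stays moved. The work goes in short steps, Python scripts to look and compute and a tool call to move; the robot and the scene stay as the last step left them, time stands still between calls to the robot, and variables do not carry over. Pictures are saved under pics/ and viewed, at most 10 in all, crops included, and the job is handed in when it is done.

Besides the shell and the picture viewer there is one more tool, called after "Request:" as name(argument=value, ...) on one line, values as JSON. arm_command: Moves the arm, as the interface text tells. Its arguments: {"type":"object","properties":{"delta_rot":{"type":"array","items":{"type":"array","items":{"type":"number"}}},"delta_pos":{"type":"array","items":{"type":"array","items":{"type":"number"}}},"gripper":{"type":"array","items":{"type":"number"}},"grip_force":{"type":"number"}},"required":["delta_rot","delta_pos","gripper"]}

```bash
mkdir -p pics
python3 - <<'E'
from rig import status, viewer
import cv2,numpy as np
o=status.get_obs();print(o)
for n in("top","side"):
    c=viewer.camera(n);cv2.imwrite(f"pics/{n}0.png",c["pixels"]);print(n,c["fx"],c["fy"],c["cx"],c["cy"]);print(np.round(c["pose"],4).tolist())
c=viewer.camera("wrist");print(np.round(c["mount"],4).tolist(),c["fx"],c["cx"],c["cy"])
E
```

```text
{'time': 0.0, 'q': array([ 1.08248695e+00,  5.28456235e-01,  1.43392942e+00, -2.38828535e-05,
        1.18140537e+00, -1.78482865e-01]), 'joint_velocities': array([ 8.35611472e-04,  6.12218707e-05, -2.78606364e-04, -8.18815987e-04,
        1.75943386e-04, -1.64458000e-03]), 'joint_torque': array([-1.17540923e-03, -4.40052545e+01, -1.76586431e+01,  6.31208997e-02,
        5.82629757e-02, -1.56491142e-04]), 'position': array([0.19016808, 0.5945767 , 0.22156913]), 'tool_rot': array([ 1.54289808e-01,  9.88025023e-01, -1.04227301e-03, -3.49278038e-04]), 'ft_force': array([-0.46213707, -0.63973119, -0.59092273]), 'moment': array([-0.00830074,  0.04796953, -0.01225463]), 'grip_force': 0.0, 'grip_width': 0.08688448841931783}
top 494.6379561016497 494.6379561016497 329.53860289425813 234.0690062381947
[[-0.0038, -0.9954, 0.0955, 0.4921], [-0.9996, 0.0066, 0.029, -0.0225], [-0.0295, -0.0953, -0.995, 0.9764], [0.0, 0.0, 0.0, 1.0]]
side 433.3762055492799 433.3762055492799 317.2072881058028 244.16312134114824
[[0.753, -0.4508, 0.4793, 0.206], [-0.6577, -0.4954, 0.5674, -0.4682], [-0.0183, -0.7425, -0.6696, 0.6131], [0.0, 0.0, 0.0, 1.0]]
[[-0.0004, -0.9579, -0.287, 0.0784], [1.0, -0.0006, 0.0003, 0.0004], [-0.0005, -0.287, 0.9579, -0.1618], [0.0, 0.0, 0.0, 1.0]] 414.5260420389888 324.4157620981494 246.00712819866138
```

View pics/top0.png

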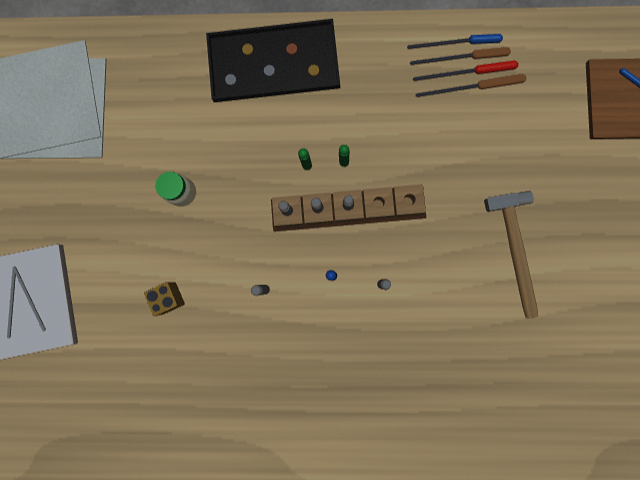

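View pics/side0.png

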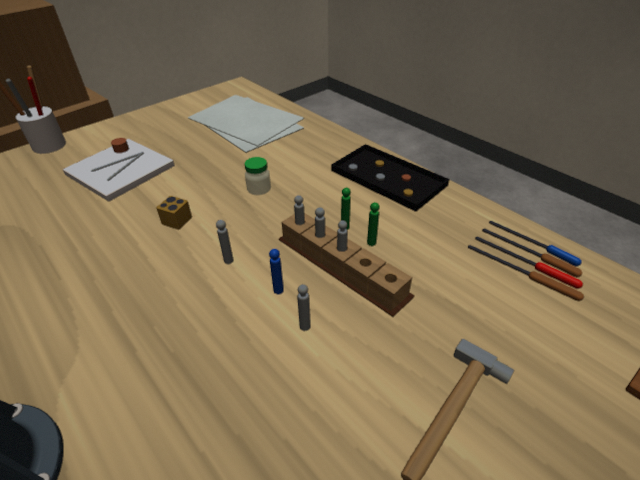

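The steel-grey loose punches are at top (260,290) and (384,284). The blue one at (331,275) and the green ones at (305,158) and (344,155) are look-alikes by colour. Three kept punches fill the left sockets, and the empty sockets are at (378,202) and (409,199). I'll confirm this in one enlarged crop.

Run:
```python
import cv2
a=cv2.imread("pics/top0.png")[175:305,240:440]
cv2.imwrite("pics/topc.png",cv2.resize(a,None,fx=4,fy=4,interpolation=cv2.INTER_CUBIC))
```

```text
(no output)
```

View pics/topc.png

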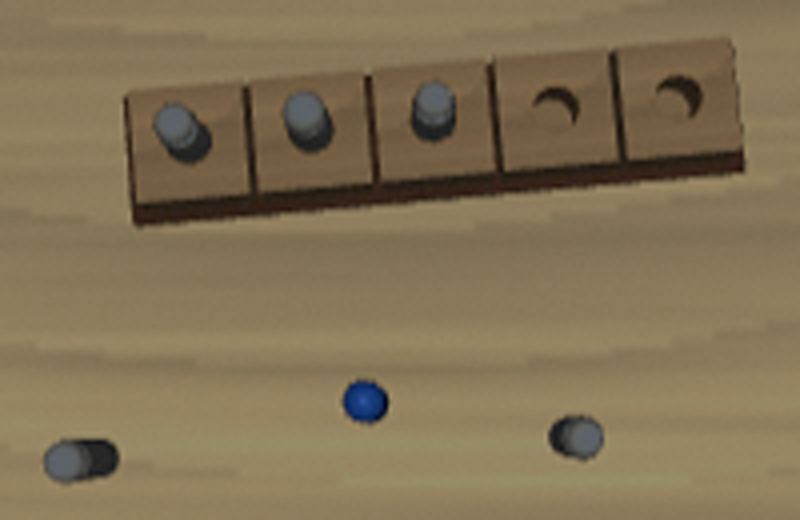

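The crop confirms both grey punches (ball centres at crop (66,462) and (583,438)). The empty holes are at crop (557,109) and (679,99).

```bash
cat > h.py <<'E'
import numpy as np
from rig import status, viewer
from scipy.spatial.transform import Rotation as R
def tcp():
    o=status.get_obs();T=np.eye(4);T[:3,:3]=R.from_quat(o["tool_rot"]).as_matrix();T[:3,3]=o["position"];return T
def ray(c,P,u,v,z):
    d=P[:3,:3]@np.array([(u-c["cx"])/c["fx"],(v-c["cy"])/c["fy"],1]);return P[:3,3]+d*(z-P[2,3])/d[2]
def proj(c,P,p):
    q=np.linalg.inv(P)@np.append(p,1);return np.array([c["fx"]*q[0]/q[2]+c["cx"],c["fy"]*q[1]/q[2]+c["cy"]])
def to_tool(p): # offset in tool axes from current TCP
    T=tcp();return T[:3,:3].T@(np.array(p)-T[:3,3])
E
python3 - <<'E'
from h import *
c=viewer.camera("top");P=c["pose"]
f=lambda u,v,z:np.round(ray(c,P,240+(u+.5)/4-.5,175+(v+.5)/4-.5,z),4)
for n,u,v,z in [("L",66,462,.097),("Lfoot",108,458,.0),("R",583,438,.097),("blue",366,401,.097),("d",557,109,.052),("e",679,99,.052),("k1",176,124,.107),("k2",304,114,.107),("k3",435,98,.107)]:print(n,f(u,v,z))
s=viewer.camera("side")
for n,u,v,z in [("L",222,226,.097),("R",303,290,.097),("d",365,263,.052),("e",391,278,.052),("blue",275,254,.097)]:print(n,ray(s,s["pose"],u,v,z).round(4))
T=tcp();print(T.round(3))
E
```

```text
L [0.4774 0.1339 0.097 ]
Lfoot [0.4776 0.1304 0.    ]
R [ 0.4871 -0.095   0.097 ]
blue [0.5038 0.0006 0.097 ]
d [ 0.6411 -0.0888  0.052 ]
e [ 0.6454 -0.1461  0.052 ]
k1 [0.6269 0.0845 0.107 ]
k2 [0.631  0.0274 0.107 ]
k3 [ 0.6376 -0.0309  0.107 ]
L [0.4767 0.1278 0.097 ]
R [ 0.4869 -0.0978  0.097 ]
d [ 0.6386 -0.0909  0.052 ]
e [ 0.6455 -0.1482  0.052 ]
blue [ 0.5043 -0.0007  0.097 ]
[[-0.952  0.305 -0.001  0.19 ]
 [ 0.305  0.952 -0.001  0.595]
 [ 0.    -0.001 -1.     0.222]
 [ 0.     0.     0.     1.   ]]
```

Request:
arm_command(delta_rot=[[0, 0, 67.6], [0, 0, 67.6], [0, 0, 67.6], [0, 0, 67.6], [0, 0, 67.6], [0, 0, 67.6], [0, 0, 67.6], [0, 0, 67.6], [0, 0, 67.6], [0, 0, 67.6], [0, 0, 67.6], [0, 0, 67.6]], delta_pos=[[-0.414, -0.352, 0.02], [-0.414, -0.352, 0.02], [-0.414, -0.352, 0.02], [-0.414, -0.352, 0.02], [-0.414, -0.352, 0.02], [-0.414, -0.352, 0.02], [-0.414, -0.352, 0.02], [-0.414, -0.352, 0.02], [-0.414, -0.352, 0.02], [-0.414, -0.352, 0.02], [-0.414, -0.352, 0.02], [-0.414, -0.352, 0.02]], gripper=[-1, -1, -1, -1, -1, -1, -1, -1, -1, -1, -1, -1])

```text
time: 1.25
position: [0.4552, 0.169, 0.2043]
tool_rot: [0.678, 0.735, 0.0, 0.0]
ft_force: [0.0, 1.3, -0.4]
grip_width: 0.0869
grip_force: 0.0
```

Request:
arm_command(delta_rot=[[0, 0, 0], [0, 0, 0], [0, 0, 0], [0, 0, 0]], delta_pos=[[-0.04, 0.019, 0.004], [-0.04, 0.019, 0.004], [-0.04, 0.019, 0.004], [-0.04, 0.019, 0.004]], gripper=[-1, -1, -1, -1])

```text
time: 1.58
position: [0.476, 0.1326, 0.2]
tool_rot: [0.678, 0.735, -0.0, -0.001]
ft_force: [-1.2, -0.1, -0.0]
grip_width: 0.0873
grip_force: 0.0
```

Run:
```python
from h import *
import cv2
T=tcp();c=viewer.camera("wrist");cv2.imwrite("pics/w1.png",c["pixels"]);P=T@c["mount"]
print(T.round(4),status.get_obs()["q"].round(2))
for p in [(.477,.131,.097),(.477,.131,0)]:print(proj(c,P,p))
```

```text
[[-7.970e-02  9.968e-01 -1.400e-03  4.760e-01]
 [ 9.968e-01  7.970e-02  5.000e-04  1.326e-01]
 [ 6.000e-04 -1.300e-03 -1.000e+00  2.000e-01]
 [ 0.000e+00  0.000e+00  0.000e+00  1.000e+00]] [ 0.05  0.38  1.78  0.    0.98 -0.04]
[324.98996636 248.32568333]
[325.0086295  216.62532802]
```

View pics/w1.png

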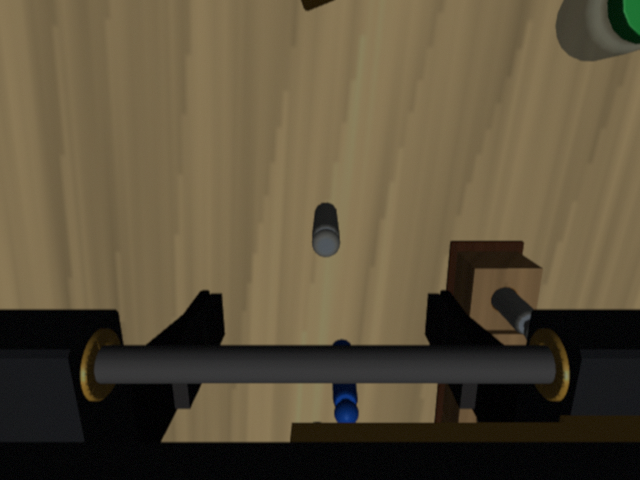

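The loose punch ball is at (326,243), within 3 mm of the prediction. It is grey, and the blue look-alike lies separately below it. Next I descend and grip.

Request:
arm_command(delta_rot=[[0, 0, 0], [0, 0, 0], [0, 0, 0], [0, 0, 0], [0, 0, 0], [0, 0, 0], [0, 0, 0], [0, 0, 0], [0, 0, 0], [0, 0, 0], [0, 0, 0], [0, 0, 0]], delta_pos=[[0.001, 0.0015, 0.04], [0.001, 0.0015, 0.08], [0.001, 0.0015, 0.12], [0.001, 0.0015, 0.145], [0.001, 0.0015, 0.153], [0.001, 0.0015, 0.153], [0.001, 0.0015, 0.153], [0.001, 0.0015, 0.153], [0.001, 0.0015, 0.153], [0.001, 0.0015, 0.153], [0.001, 0.0015, 0.153], [0.001, 0.0015, 0.153]], gripper=[-1, -1, -1, -1, -1, 1, 1, 1, 1, 1, 1, 1], grip_force=30)

```text
time: 2.63
position: [0.4785, 0.1337, 0.048]
tool_rot: [0.678, 0.735, 0.001, 0.001]
ft_force: [0.3, -0.4, -1.0]
grip_width: 0.048
grip_force: 0.0
```

Request:
arm_command(delta_rot=[[0, 0, 0], [0, 0, 0], [0, 0, 0], [0, 0, 0], [0, 0, 0], [0, 0, 0], [0, 0, 0], [0, 0, 0], [0, 0, 0], [0, 0, 0], [0, 0, 0], [0, 0, 0]], delta_pos=[[0, 0, 0], [0, 0, 0], [0, 0, 0], [0, 0, 0], [0, 0, 0], [0, 0, 0], [0, 0, 0], [0, 0, -0.02], [0, 0, -0.06], [0, 0, -0.1], [0, 0, -0.13], [0, 0, -0.13]], gripper=[1, 1, 1, 1, 1, 1, 1, 1, 1, 1, 1, 1])

```text
time: 3.63
position: [0.4819, 0.1341, 0.1825]
tool_rot: [0.678, 0.735, 0.004, 0.004]
ft_force: [1.1, 0.4, -2.4]
grip_width: 0.0191
grip_force: 29.9
```

Request:
arm_command(delta_rot=[[0, 0, 0], [0, 0, 0], [0, 0, 0], [0, 0, 0], [0, 0, 0], [0, 0, 0], [0, 0, 0], [0, 0, 0], [0, 0, 0], [0, 0, 0], [0, 0, 0], [0, 0, 0]], delta_pos=[[-0.03, 0.018, 0], [-0.06, 0.036, 0], [-0.09, 0.054, 0], [-0.12, 0.072, 0], [-0.15, 0.09, 0], [-0.18, 0.107, 0], [-0.205, 0.122, 0], [-0.225, 0.134, 0], [-0.235, 0.14, 0], [-0.235, 0.14, 0], [-0.235, 0.14, 0], [-0.235, 0.14, 0]], gripper=[1, 1, 1, 1, 1, 1, 1, 1, 1, 1, 1, 1])

```text
time: 4.63
position: [0.6347, -0.0873, 0.1762]
tool_rot: [0.678, 0.736, -0.001, -0.002]
ft_force: [-1.1, -0.6, -2.3]
grip_width: 0.0192
grip_force: 29.9
```

Run:
```python
from h import *
import cv2
T=tcp();c=viewer.camera("wrist");cv2.imwrite("pics/w2.png",c["pixels"]);P=T@c["mount"]
np.save("P2.npy",P)
print(T.round(4))
print(proj(c,P,(.64,-.0895,.052)),proj(c,c["mount"],(0,0,.047)),proj(c,c["mount"],(0,0,-.045)))
```

```text
[[-0.0819  0.9966 -0.0035  0.6347]
 [ 0.9966  0.082   0.0018 -0.0873]
 [ 0.0021 -0.0034 -1.      0.1762]
 [ 0.      0.      0.      1.    ]]
[331.2053254  241.15171924] [323.1892174  275.64708442] [322.34022308 376.28011517]
```

View pics/w2.png

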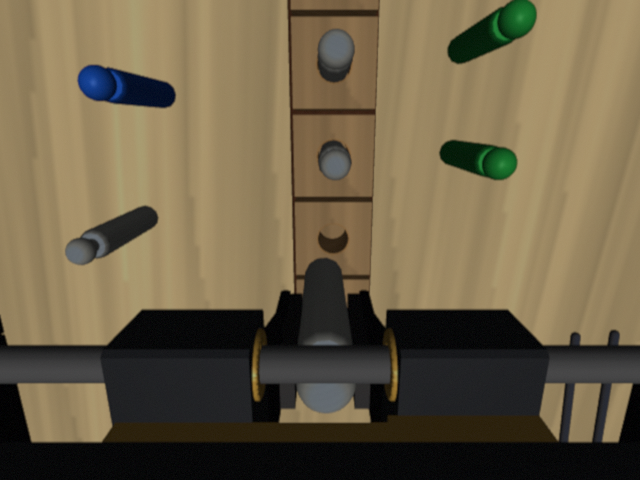

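Run:
```python
from h import *
import cv2
a=cv2.imread("pics/w2.png")[190:320,270:390]
cv2.imwrite("pics/w2c.png",cv2.resize(a,None,fx=4.5,fy=4.5,interpolation=cv2.INTER_CUBIC))
```

```text
(no output)
```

View pics/w2c.png

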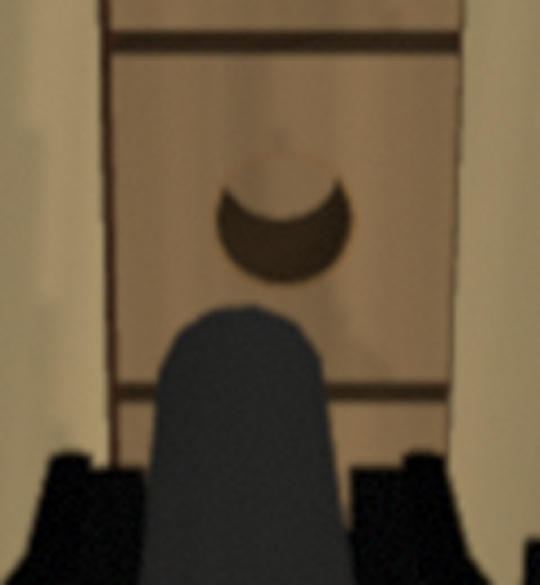

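The hole centre is at full-frame (332.9,237.8). The foot is at about (323.6,275), which agrees with a punch held vertically on the tool axis.

Run:
```python
from h import *
c=viewer.camera("wrist");P=np.load("P2.npy")
h=ray(c,P,332.9,237.8,.052);print(h)
f=ray(c,P,323.6,275.3,.1762-.047);print("foot",f)
print(h-f, tcp()[:3].round(4), to_tool(h))
```

```text
[ 0.64099416 -0.08691446  0.052     ]
foot [ 0.63474241 -0.08704031  0.1292    ]
[ 0.00625175  0.00012585 -0.0772    ] [[-0.0826  0.9966 -0.0019  0.6352]
 [ 0.9966  0.0826  0.001  -0.0873]
 [ 0.0011 -0.0018 -1.      0.1768]] [-0.00024389  0.00599232  0.12483724]
```

Request:
arm_command(delta_rot=[[0, 0, 0], [0, 0, 0], [0, 0, 0], [0, 0, 0], [0, 0, 0], [0, 0, 0]], delta_pos=[[0, 0.006, 0.02], [0, 0.006, 0.045], [0, 0.006, 0.065], [0, 0.006, 0.068], [0, 0.006, 0.068], [0, 0.006, 0.068]], gripper=[1, 1, 1, 1, 1, 1])

```text
time: 5.23
position: [0.6429, -0.0881, 0.11]
tool_rot: [0.678, 0.736, 0.0, 0.0]
ft_force: [-0.1, 0.7, -2.3]
grip_width: 0.0193
grip_force: 29.9
```

Run:
```python
from h import *
import cv2
T=tcp();c=viewer.camera("wrist");P=T@c["mount"]
np.save("P3.npy",P)
cv2.imwrite("pics/w3c.png",cv2.resize(c["pixels"][190:320,255:395],None,fx=4.5,fy=4.5,interpolation=cv2.INTER_CUBIC))
print(T.round(4))
print(proj(c,P,(.641,-.0869,.052)),proj(c,c["mount"],(0,0,.047)))
```

```text
[[-8.190e-02  9.966e-01  1.000e-03  6.429e-01]
 [ 9.966e-01  8.190e-02 -3.000e-04 -8.810e-02]
 [-4.000e-04  1.000e-03 -1.000e+00  1.100e-01]
 [ 0.000e+00  0.000e+00  0.000e+00  1.000e+00]]
[319.90833013 266.3354776 ] [323.19248817 275.64954453]
```

View pics/w3c.png

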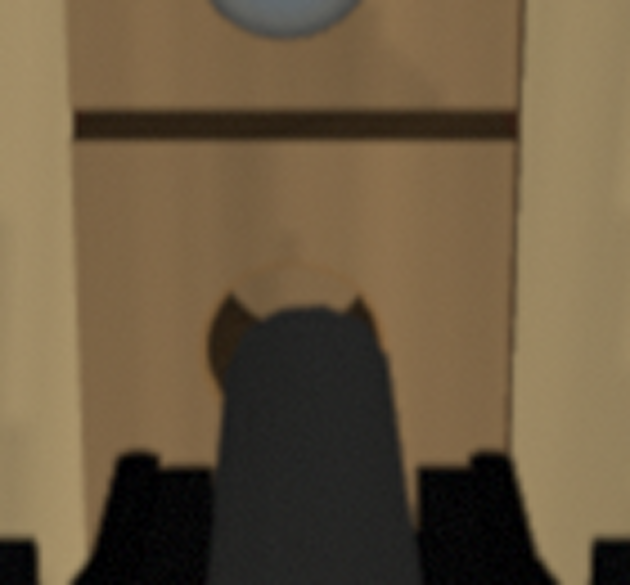

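The foot is at crop (306,~385) and the hole at crop (296,346). The correction is about -1.7 mm in tool y and +1.3 mm in tool x, and then I insert slowly.

Request:
arm_command(delta_rot=[[0, 0, 0], [0, 0, 0], [0, 0, 0], [0, 0, 0], [0, 0, 0], [0, 0, 0], [0, 0, 0], [0, 0, 0]], delta_pos=[[0.0013, -0.0017, 0], [0.0013, -0.0017, 0], [0.0013, -0.0017, 0.004], [0.0013, -0.0017, 0.008], [0.0013, -0.0017, 0.012], [0.0013, -0.0017, 0.016], [0.0013, -0.0017, 0.02], [0.0013, -0.0017, 0.02]], gripper=[1, 1, 1, 1, 1, 1, 1, 1])

```text
time: 5.95
position: [0.6405, -0.0878, 0.088]
tool_rot: [0.678, 0.735, -0.0, -0.0]
ft_force: [0.7, -0.4, -3.0]
grip_width: 0.019
grip_force: 29.9
```

No contact force with the foot 11 mm below the mouth, so it is in. I continue down.

Request:
arm_command(delta_rot=[[0, 0, 0], [0, 0, 0], [0, 0, 0], [0, 0, 0], [0, 0, 0], [0, 0, 0], [0, 0, 0], [0, 0, 0]], delta_pos=[[0, 0, 0.006], [0, 0, 0.012], [0, 0, 0.018], [0, 0, 0.023], [0, 0, 0.027], [0, 0, 0.03], [0, 0, 0.031], [0, 0, 0.031]], gripper=[1, 1, 1, 1, 1, 1, 1, 1])

```text
time: 6.62
position: [0.6407, -0.0878, 0.0578]
tool_rot: [0.678, 0.735, -0.0, 0.0]
ft_force: [0.6, -3.2, -4.0]
grip_width: 0.0195
grip_force: 29.9
```

Request:
arm_command(delta_rot=[[0, 0, 0], [0, 0, 0], [0, 0, 0], [0, 0, 0], [0, 0, 0], [0, 0, 0], [0, 0, 0], [0, 0, 0], [0, 0, 0], [0, 0, 0]], delta_pos=[[0, 0, 0], [0, 0, 0], [0, 0, 0], [0, 0, 0], [0, 0, 0], [0, 0, 0], [0, 0, -0.03], [0, 0, -0.07], [0, 0, -0.11], [0, 0, -0.125]], gripper=[0, 0, 0, 0, 0, 0, 0, 0, 0, 0])

```text
time: 7.45
position: [0.6437, -0.0882, 0.1892]
tool_rot: [0.678, 0.735, 0.002, 0.004]
ft_force: [0.6, -0.0, 0.4]
grip_width: 0.0434
grip_force: 0.0
```

Request:
arm_command(delta_rot=[[0, 0, 0], [0, 0, 0], [0, 0, 0], [0, 0, 0], [0, 0, 0], [0, 0, 0], [0, 0, 0], [0, 0, 0]], delta_pos=[[0.002, -0.04, 0], [0.003, -0.08, 0], [0.004, -0.12, 0], [0.005, -0.154, 0], [0.005, -0.154, 0], [0.005, -0.154, 0], [0.005, -0.154, 0], [0.005, -0.154, 0]], gripper=[-1, -1, -1, -1, -1, -1, -1, -1])

```text
time: 8.12
position: [0.4889, -0.0957, 0.1836]
tool_rot: [0.678, 0.735, 0.001, 0.001]
ft_force: [1.0, 0.2, 0.3]
grip_width: 0.0847
grip_force: 0.0
```

Run:
```python
from h import *
import cv2
T=tcp();c=viewer.camera("wrist");cv2.imwrite("pics/w4.png",c["pixels"])
print("w2 est",ray(c,np.load("P2.npy"),80,251,.097))
P=T@c["mount"];print(T[:3,3],proj(c,P,(.487,-.0955,.097)))
```

```text
w2 est [ 0.48606447 -0.09567468  0.097     ]
[ 0.48891768 -0.09565498  0.18364917] [319.98527696 252.61978975]
```

View pics/w4.png

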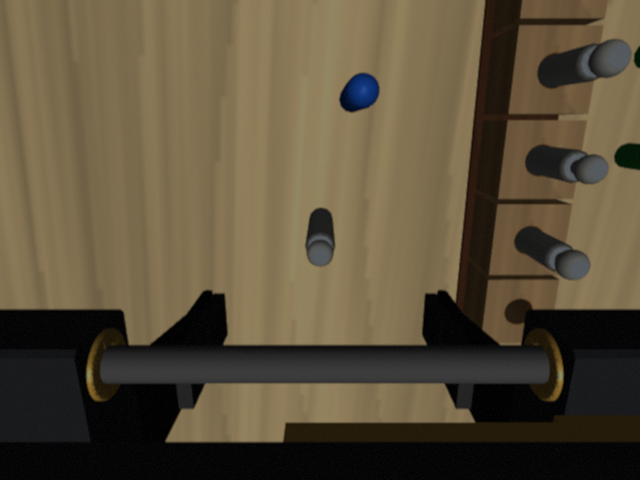

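The punch ball is at (320,253), as predicted, and the first punch sits level with its neighbours in the row. I descend and grip.

Request:
arm_command(delta_rot=[[0, 0, 0], [0, 0, 0], [0, 0, 0], [0, 0, 0], [0, 0, 0], [0, 0, 0], [0, 0, 0], [0, 0, 0], [0, 0, 0], [0, 0, 0], [0, 0, 0], [0, 0, 0]], delta_pos=[[0, -0.001, 0.04], [0, -0.001, 0.08], [0, -0.001, 0.115], [0, -0.001, 0.13], [0, -0.001, 0.136], [0, -0.001, 0.136], [0, -0.001, 0.136], [0, -0.001, 0.136], [0, -0.001, 0.136], [0, -0.001, 0.136], [0, -0.001, 0.136], [0, -0.001, 0.136]], gripper=[-1, -1, -1, -1, 1, 1, 1, 1, 1, 1, 1, 1])

```text
time: 9.17
position: [0.4862, -0.0952, 0.0478]
tool_rot: [0.678, 0.735, 0.0, 0.001]
ft_force: [0.3, 0.4, 1.1]
grip_width: 0.0416
grip_force: 0.0
```

Request:
arm_command(delta_rot=[[0, 0, 0], [0, 0, 0], [0, 0, 0], [0, 0, 0], [0, 0, 0], [0, 0, 0], [0, 0, 0], [0, 0, 0], [0, 0, 0], [0, 0, 0], [0, 0, 0], [0, 0, 0]], delta_pos=[[0, 0, 0], [0, 0, 0], [0, 0, 0], [0, 0, 0], [0, 0, 0], [0, 0, 0], [0, 0, -0.02], [0, 0, -0.06], [0, 0, -0.1], [0, 0, -0.13], [0, 0, -0.13], [0, 0, -0.13]], gripper=[1, 1, 1, 1, 1, 1, 1, 1, 1, 1, 1, 1])

```text
time: 10.17
position: [0.4864, -0.0953, 0.1784]
tool_rot: [0.678, 0.735, 0.0, 0.002]
ft_force: [-0.2, 0.5, -3.8]
grip_width: 0.019
grip_force: 30.0
```

Request:
arm_command(delta_rot=[[0, 0, 0], [0, 0, 0], [0, 0, 0], [0, 0, 0], [0, 0, 0], [0, 0, 0], [0, 0, 0], [0, 0, 0], [0, 0, 0], [0, 0, 0], [0, 0, 0], [0, 0, 0]], delta_pos=[[-0.025, 0.025, 0], [-0.045, 0.055, 0], [-0.06, 0.085, 0], [-0.0625, 0.115, 0], [-0.0625, 0.14, 0], [-0.0625, 0.154, 0], [-0.0625, 0.154, 0], [-0.0625, 0.154, 0.02], [-0.0625, 0.154, 0.045], [-0.0625, 0.154, 0.065], [-0.0625, 0.154, 0.068], [-0.0625, 0.154, 0.068]], gripper=[1, 1, 1, 1, 1, 1, 1, 1, 1, 1, 1, 1])

```text
time: 11.17
position: [0.6409, -0.1438, 0.1055]
tool_rot: [0.678, 0.735, -0.002, -0.004]
ft_force: [-0.9, -0.6, -2.2]
grip_width: 0.019
grip_force: 30.0
```

Request:
arm_command(delta_rot=[[0, 0, 0], [0, 0, 0], [0, 0, 0]], delta_pos=[[0, 0, 0], [0, 0, 0], [0, 0, 0]], gripper=[1, 1, 1])

```text
time: 11.42
position: [0.6452, -0.1453, 0.1107]
tool_rot: [0.678, 0.735, 0.0, 0.001]
ft_force: [0.7, -0.7, -2.6]
grip_width: 0.0188
grip_force: 30.0
```

Run:
```python
from h import *
import cv2
T=tcp();c=viewer.camera("wrist");P=T@c["mount"]
cv2.imwrite("pics/w5c.png",cv2.resize(c["pixels"][190:320,255:395],None,fx=4.5,fy=4.5,interpolation=cv2.INTER_CUBIC))
print(T.round(4))
print(proj(c,P,(.6453,-.1453,.052)))
```

```text
[[-0.0811  0.9967  0.0025  0.6452]
 [ 0.9967  0.0811 -0.0011 -0.1453]
 [-0.0013  0.0024 -1.      0.1107]
 [ 0.      0.      0.      1.    ]]
[323.13245229 268.16284377]
```

View pics/w5c.png

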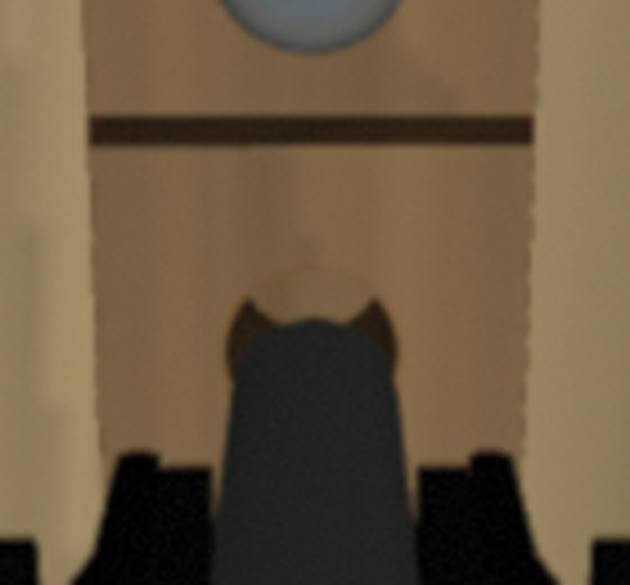

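The hole is at crop (311,351). The foot is at crop x 314 and about 1.5 mm further toward -x of the tool than last time, so I shift +1.5 mm in tool x and insert.

Request:
arm_command(delta_rot=[[0, 0, 0], [0, 0, 0], [0, 0, 0], [0, 0, 0], [0, 0, 0], [0, 0, 0], [0, 0, 0], [0, 0, 0]], delta_pos=[[0.0015, -0.0003, 0], [0.0015, -0.0003, 0], [0.0015, -0.0003, 0.004], [0.0015, -0.0003, 0.008], [0.0015, -0.0003, 0.012], [0.0015, -0.0003, 0.016], [0.0015, -0.0003, 0.02], [0.0015, -0.0003, 0.02]], gripper=[1, 1, 1, 1, 1, 1, 1, 1])

```text
time: 12.13
position: [0.6442, -0.1438, 0.0881]
tool_rot: [0.678, 0.735, -0.0, 0.0]
ft_force: [1.3, -1.9, -4.0]
grip_width: 0.0191
grip_force: 30.0
```

Request:
arm_command(delta_rot=[[0, 0, 0], [0, 0, 0], [0, 0, 0], [0, 0, 0], [0, 0, 0], [0, 0, 0], [0, 0, 0], [0, 0, 0]], delta_pos=[[-0.0003, 0, 0.006], [-0.0003, 0, 0.012], [-0.0003, 0, 0.018], [-0.0003, 0, 0.023], [-0.0003, 0, 0.027], [-0.0003, 0, 0.03], [-0.0003, 0, 0.031], [-0.0003, 0, 0.031]], gripper=[1, 1, 1, 1, 1, 1, 1, 1])

```text
time: 12.8
position: [0.6444, -0.1441, 0.0579]
tool_rot: [0.678, 0.735, 0.0, 0.0]
ft_force: [2.8, -2.2, -3.9]
grip_width: 0.0195
grip_force: 30.0
```

Request:
arm_command(delta_rot=[[0, 0, 0], [0, 0, 0], [0, 0, 0], [0, 0, 0], [0, 0, 0], [0, 0, 0], [0, 0, 0], [0, 0, 0], [0, 0, 0], [0, 0, 0], [0, 0, 0], [0, 0, 0]], delta_pos=[[0, 0, 0], [0, 0, 0], [0, 0, 0], [0, 0, 0], [0, 0, 0], [0, 0, 0], [0, 0, -0.03], [0, 0, -0.07], [0, 0, -0.11], [0, 0, -0.15], [0, -0.04, -0.17], [0, -0.08, -0.17]], gripper=[0, 0, 0, 0, 0, 0, 0, 0, 0, 0, 0, 0])

```text
time: 13.8
position: [0.5699, -0.1518, 0.234]
tool_rot: [0.677, 0.736, 0.002, 0.007]
ft_force: [-0.0, -0.3, 0.2]
grip_width: 0.0437
grip_force: 0.0
```

Request:
arm_command(delta_rot=[[0, 0, 0], [0, 0, 0], [0, 0, 0], [0, 0, 0], [0, 0, 0], [0, 0, 0]], delta_pos=[[0, -0.03, 0], [0, -0.06, 0], [0, -0.06, 0], [0, -0.06, 0], [0, -0.06, 0], [0, -0.06, 0]], gripper=[0, 0, 0, 0, 0, 0])

```text
time: 14.3
position: [0.5071, -0.1554, 0.2284]
tool_rot: [0.678, 0.735, 0.0, 0.001]
ft_force: [-0.2, 0.0, 1.3]
grip_width: 0.0433
grip_force: 0.0
```

Run:
```python
from h import *
import cv2
c=viewer.camera("side")
cv2.imwrite("pics/s6.png",cv2.resize(c["pixels"][170:320,260:440],None,fx=4,fy=4,interpolation=cv2.INTER_CUBIC))
```

```text
(no output)
```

View pics/s6.png

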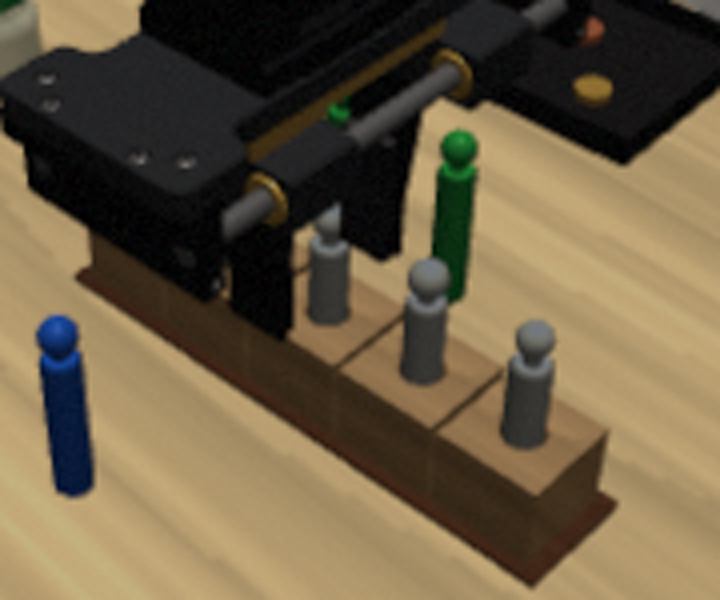

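The crop shows both placed punches (balls at crop (429,275) and (535,338)) upright. They stand out of their blocks by the same length as the kept punch beside them, and the gripper is clear.

```bash
python3 -c "
from rig import robot;print(robot.hand_in())"
```

```text
the job is handed in; nothing more can be done
None
```

Both loose punches stand foot down in the two empty sockets and look fully home in the last side picture. The robot touched nothing else, and the job was handed in at about 14 s; the hand-in returned no verdict.

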